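# Clear the chips and hold the parts-case lid at 45 degrees

## Task

Four brass chips lie on the shut lid of the steel parts case: with the scraper block (not the fingers), and with the lid still shut, wipe them all off the lid into the open catch tray against the side of the case, then set the scraper down on the bench. Then lift the lid by its handle to 45 degrees and finish while still holding it there, as it falls shut when let go. Leave everything else on the bench where it is.

Things in the scene. Friction and masses are not known exactly. Their poses are not given: they have to be found in the camera images.
- case: Dark sheet-steel parts case with compartments of coins, fixed to the bench, 160 (x) x 180 (y) x 70 mm high without its lid. Origin: centre of its underside, on the bench. Its x axis points from the handle side (front, towards the robot) to the hinge side, y along the hinge, z up.
- lid (a joint): Angle of the case's lid: 0 shut, grows as the front edge rises, stop at 1.4; 45 degrees = 0.785 rad. No catch or spring: the lid (0.35 to 0.7 kg) falls shut from any angle. Lid: flat bare-steel plate 160 (x) x 210 (y) x 6 mm, centred over the case, top face 76 mm above the bench when shut, overhanging the case by 15 mm on each y side.
- lid_middle (a point): Centre of the lid's flat top face (76 mm above the bench when shut).
- lid_bar (a point): Centre of the lid's handle: a black crossbar, 16 mm dia., 40 mm long, parallel to the hinge, on a neck (14 mm wide, 6 thick), 40 mm in front of the lid's front edge (32 mm free gap); 73 mm above the bench when shut, 200 mm from the hinge axis. Pinched from above by its end faces (fingers closing along the hinge direction) it pivots between the fingers as the lid rises.
- case_hinge (a point): Middle of the lid's hinge axis, at the case's far edge, 73 mm above the bench; the lid turns about the case's y axis through this point (handle bar in the case's frame from here at lid angle a: x = -0.200 cos a, z = +0.200 sin a).
- tray: Open dark-steel catch tray, 200 x 110 x 30 mm high, walls and floor 4 mm, fixed, its long side 3 mm from the case on the +y or the -y side of the case (this changes), its axes parallel to the case's; the lid's side edge reaches 12 mm in over the tray (8 mm beyond the inside of its near wall). Origin: centre of its underside, on the bench.
- scraper: Scraper block, standing on the bench: flat steel foot 26 (x) x 130 (y) x 14 mm high, below a dark wooden grip 22 (x) x 110 (y) x 50 mm, 64 mm high in all, 0.25 kg. Origin: centre of the foot's underside; y along its length, z up. Grip the wood across x (22 mm), 40 to 50 mm above the foot's underside. It stands on the left or right side of the bench.
- chip0: Loose brass chip on the lid, round slug, 18 dia. x 7 mm thick, 14 g. Origin: centre of its underside.
- chip1: Loose brass chip on the lid, flat offcut, 22 x 14 x 7 mm, 14 g. Origin: centre of its underside.
- chip2: Loose brass chip on the lid, square offcut, 16 x 16 x 8 mm, 14 g. Origin: centre of its underside.
- chip3: Loose brass chip on the lid, narrow offcut, 24 x 10 x 7 mm, 14 g. Origin: centre of its underside.
- coin_box: Closed milky-clear plastic box of coins, 152 x 87 x 44 mm high, loose, beside the case on the other side from the tray, about 14 mm from the case, lower than the lid. Leave alone. Origin: centre of its underside.
- anvil: Steel bench block, 100 x 70 x 55 mm high, on the other side of the bench from the scraper. Leave alone. Origin: centre of its underside.
- jar: Open glass jar, 80 dia. x 95 mm, beyond the case. Leave alone. Origin: centre of its underside.
- pliers: Pliers with orange handles, 160 mm long, 18 mm high, beside the robot. Leave alone. Origin: under the pivot.
- chuck_key: Steel T-shaped drill chuck key, 70 x 65 mm, 16 mm high. Leave alone. Origin: under the middle of the cross bar.
- nut_dish: Square milky-clear dish of nuts, 90 x 90 x 22 mm. Leave alone. Origin: centre of its underside.
- offcut: Wooden offcut, 90 x 45 x 20 mm, beside the robot. Leave alone. Origin: centre of its underside.
There are look-alikes about, which are no part of the job. There is more than one size of the scraper; the one meant has the size given above. What is shaped like the tray but green or pink is not meant.

How it is judged:
By the outcome, as a careful person would: the job done as asked, in the order asked, and still so for the second after the job is handed in, while the arm keeps its last pose, push and grip.
It also fails if it takes over 70 s, if anything falls off the work surface, if the arm or the gripper's body presses on something with over 40 N, if the wrist force passes 120 N, or if a joint passes its speed limit or range.

## Robot

A 6-joint arm with a two-finger parallel gripper is mounted at the origin on the work surface. World frame = base frame: x ahead of the robot, y to its left, z up, the work surface at z = 0. Lengths are in m, angles in degrees, forces in N, time in s.
With the tool pointing down it reaches from about 0.35 to 0.875 m from the base axis. Payload 4.2 kg.
Tool frame: the origin (TCP) lies on the centre line of the jaws, within the pads' length; the fingertips stand 25 mm ahead of it and the grasp point (between the pads) lies 6 mm ahead of it; z points along the fingers, y is the line along which they close (so a half turn about z gives the same grasp; the last joint's range is limited). The gripper opens to 87 mm and grips with 3 to 60 N. Pads are 19 mm wide; open, the fingers measure 117 mm over their backs; the gripper's body (75 mm by 190 mm) begins 51 mm behind the grasp point.
Start: joints at [-50.271, 22.042, 0.453, 0, -68.411, -14.817], TCP at [0.263, -0.567, 0.248] pointing down, gripper open.
Joint ranges: [-179.83, 179.83], [-69.29, 118.12], [-61.27, 80.66], [-181.25, 117.63], [-171.15, -9.14], [-177.46, 177.46]. Speed limits (degrees/s): [159.86, 159.86, 180, 180, 180, 180].

## Interface

Orientations are given as a 3x3 rotation matrix whose columns are the frame's x, y, z axes.
In Python, from station import r gives the robot as it stands.
- The arm moves only by the tool move_arm, never from a script. Its argument "series" is a list of rows, each an object with "grip": the opening, from 0 (shut) to 1 (fully open); "xyz": the shift along the tool's x, y, z in mm, a list of three; "angular": the turn, a rotation vector about the tool's x, y, z in rad, a list of three. A call has 1 to 10 rows; each row is the pose to reach, as a shift and turn from the pose commanded when the call began, along the tool's axes at that moment; what a row does not reach only later rows make up. A row lasts 1/10 s, in which the tool goes at most 50 mm and 8.59 degrees, less where a joint would pass 70% of its speed; a pose out of reach is approached as far as the arm can. A call with a gripper value outside its range is refused whole. The fingers move at their own pace and stop on an object; the grip force is fixed at half the most. Time passes only in rows, so rows that repeat a pose let the fingers close. It gives the time, the measured TCP pose, the force, the opening and the grip force at its end, in the units of the state.
- r.sense(): the state, without advancing time (a new reading comes with each control period).
- r.capture(name): name is "scene" or "top" or "wrist"; returns a dict with "img" (384x512x3 uint8, red, green, blue), "camera_matrix" (3x3 intrinsics, pixels), "rvec" (rotation vector, rad) and "tvec" (3), from world to camera coordinates, as OpenCV has them; the wrist camera has in their place "hand_eye" (4x4, takes a point from camera to tool coordinates, whose origin is the TCP and whose axes are the flange's). Camera axes: x right, y down, z forward; pixel columns grow to the right and rows downward; lengths in m; the calibration is good to about 2 mm. A picture is of the moment at which its call begins: read the wrist's pose just before it. There is no depth.
- r.finish_job(): hands the job in; it is judged then, once.
The state is a dict: "time_s": time; "joints": joint angles; "joint_velocities": joint speeds; "effort": joint torques, N m; "tcp_pos": TCP position; "ee_rot": TCP orientation; "wrist_force": force on the tool from outside, world axes, zero at the start; "moment": the same for the moment, N m; "gripper_width": opening from 0.0 (shut) to 1.0 (fully open); "gripper_force": force on a finger pad.
Only numpy, scipy, OpenCV 4.12 (cv2) and the standard library are available. Lean on these libraries where they do the work, as an engineer would, in place of code of your own. Each camera call takes 0.05 s, during which the arm holds its last target. There are 200 camera calls.

## Working session

There is one attempt and no reset: what is moved stays moved. The work goes in short steps, Python scripts to look and compute and a tool call to move; the robot and the scene stay as the last step left them, time stands still between calls to the robot, and variables do not carry over. Pictures are saved under pics/ and viewed, at most 10 in all, crops included, and the job is handed in when it is done.

Besides the shell and the picture viewer there is one more tool, called in YAML: its name, and indented under it one key for each argument. move_arm: Moves the arm, as the interface text tells. Its arguments: {"type":"object","properties":{"series":{"type":"array"}},"required":["series"]}

```bash
mkdir -p pics
cat > h.py <<'E'
import numpy as np, cv2
from station import r
def ray(c,u,v):
    K=np.array(c["camera_matrix"]);R=cv2.Rodrigues(np.array(c["rvec"],float))[0];t=np.array(c["tvec"],float).ravel()
    return -R.T@t, R.T@np.linalg.inv(K)@np.array([u,v,1.])
def onz(c,u,v,z):
    o,d=ray(c,u,v); return o+d*(z-o[2])/d[2]
def save(c,n,box=None,s=1):
    im=cv2.cvtColor(c["img"],cv2.COLOR_RGB2BGR)
    if box: im=im[box[1]:box[3],box[0]:box[2]]
    cv2.imwrite("pics/"+n,cv2.resize(im,None,fx=s,fy=s,interpolation=cv2.INTER_CUBIC))
E
python3 - <<'E'
from h import *
import pickle
for n in("top","scene"):
    c=r.capture(n); pickle.dump(c,open(n+".pkl","wb")); save(c,n+".png",s=1.5)
    print(n,ray(c,256,192),c["camera_matrix"])
E
```

```text
top (array([0.44756141, 0.0169261 , 1.62316222]), array([ 0.06075806,  0.00448763, -0.99826907])) [[442.98527829   0.         261.38931431]
 [  0.         442.98527829 196.53524149]
 [  0.           0.           1.        ]]
scene (array([1.50711178, 0.49010969, 1.40659667]), array([-0.57531695, -0.2824217 , -0.76767597])) [[492.8336288    0.         251.86443454]
 [  0.         492.8336288  190.64250323]
 [  0.           0.           1.        ]]
```

View pics/top.png

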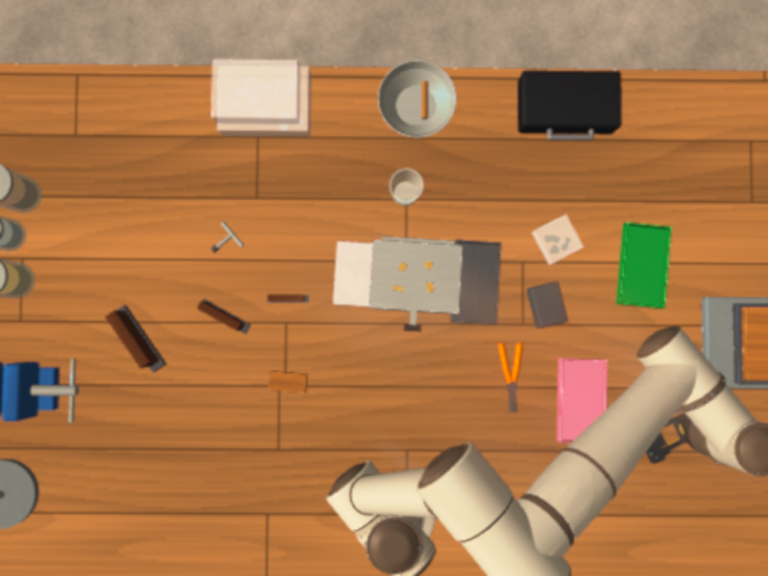

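View pics/scene.png

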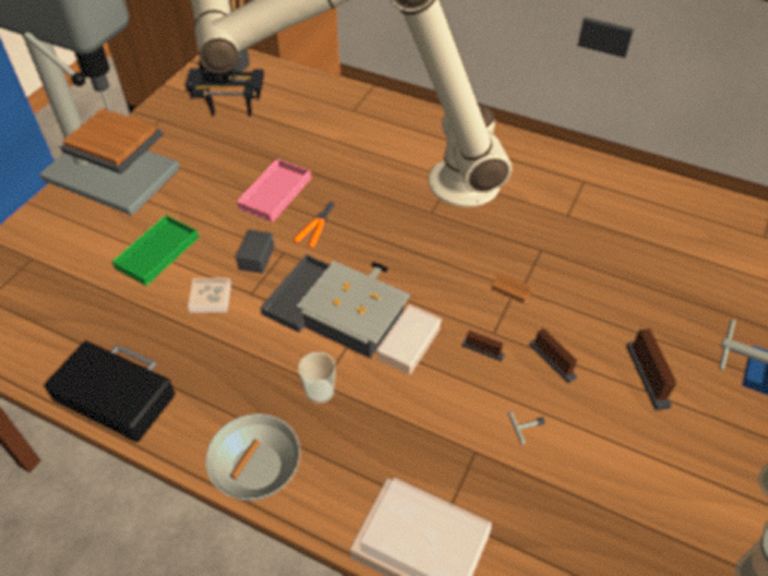

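The top view has the lid at (415,275), the tray on its right (-y), and the coin box on its left. The three scrapers are at (288,298), (224,316) and (135,338). The middle one looks about 130 mm long. Next I'll measure these.

Run:
```python
from h import *
import pickle
c=pickle.load(open("top.pkl","rb")); s=pickle.load(open("scene.pkl","rb"))
def rects(c,m,box,z,amin,tag):
    mm=np.zeros(m.shape,np.uint8); x0,y0,x1,y1=box; mm[y0:y1,x0:x1]=m[y0:y1,x0:x1]
    for k in cv2.findContours(mm,cv2.RETR_EXTERNAL,cv2.CHAIN_APPROX_NONE)[0]:
        if cv2.contourArea(k)<amin: continue
        p=np.array([onz(c,*q[0],z)[:2] for q in k])*1000
        (cx,cy),(w,h),a=cv2.minAreaRect(p.astype(np.float32)); 
        print(tag,"px",k[:,0].mean(0).round(0),"c",round(cx,1),round(cy,1),"size",round(w,1),round(h,1),"a",round(a,1))
hs=cv2.cvtColor(c["img"],cv2.COLOR_RGB2HSV); H,S,V=[hs[...,i].astype(int) for i in range(3)]
print(hs[175,255],hs[180,320],hs[165,315],hs[209,148],hs[177,267],hs[180,235],hs[218,275])
rects(c,((V<120)).astype(np.uint8),(60,185,212,260),.03,15,"dark")
brass=((S>110)&(V>120)).astype(np.uint8)
rects(c,brass,(250,165,303,205),.083,3,"chip")
rects(c,((S<60)&(V>110)&(V<190)).astype(np.uint8),(240,150,315,212),.076,100,"lid")
rects(c,((V<100)).astype(np.uint8),(295,150,345,222),.03,50,"tray")
rects(c,((V<80)).astype(np.uint8),(262,212,290,225),.073,5,"bar")
for n,u in (("top",c),("scene",s)): 
    b=(225,150,345,225) if n=="top" else (170,160,400,270)
    im=cv2.cvtColor(u["img"],cv2.COLOR_RGB2BGR)[b[1]:b[3],b[0]:b[2]]
    cv2.imwrite("pics/c_%s.png"%n,cv2.resize(im,None,fx=6 if n=="top" else 3.4,fy=6 if n=="top" else 3.4,interpolation=cv2.INTER_CUBIC))
```

```text
[ 19  46 190] [11 38 93] [ 7 26 87] [ 10 181  83] [ 19 173 219] [ 16  44 239] [11 88 81]
dark px [ 90. 226.] c 416.6 615.8 size 174.9 56.0 a 36.1
dark px [149. 211.] c 475.3 407.6 size 130.2 29.0 a 62.2
dark px [192. 198.] c 519.3 255.8 size 10.8 89.9 a 0.4
chip px [265. 192.] c 541.5 -7.5 size 7.0 20.9 a 0.4
chip px [286. 191.] c 546.5 -81.5 size 21.0 13.2 a 18.7
chip px [268. 177.] c 592.3 -17.6 size 14.1 15.7 a 63.8
chip px [285. 176.] c 597.2 -77.8 size 12.3 14.9 a 45.4
lid px [277. 185.] c 566.0 -56.5 size 218.8 181.8 a 87.5
tray px [320. 172.] c 604.4 -199.4 size 101.5 108.5 a 89.9
```

View pics/c_top.png

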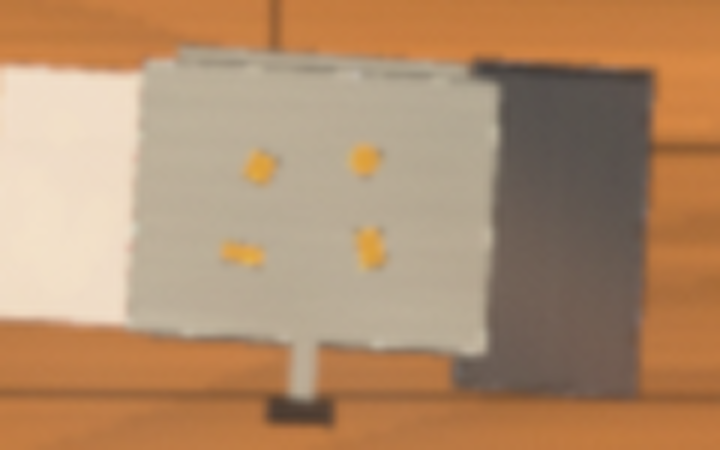

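The crop shows the lid corners at about (147,62), (500,85), (485,355) and (128,325). The crossbar is centred at (300,411), and the tray's right edge runs from (655,70) to (638,395).

Run:
```python
from h import *
import pickle
c=pickle.load(open("top.pkl","rb"))
f=lambda u,v,z: (onz(c,225+(u+.5)/6-.5,150+(v+.5)/6-.5,z)*1000)[:2].round(1)
P=[f(*q,.076) for q in((147,62),(500,85),(485,355),(128,325))]
print(P,np.mean(P,0),[np.linalg.norm(P[i]-P[i-1]).round(0) for i in range(4)])
for i,j in((0,1),(3,2)): d=P[j]-P[i]; print("yaw",np.degrees(np.arctan2(d[0],-d[1])))
for i,j in((3,0),(2,1)): d=P[j]-P[i]; print("yaw",np.degrees(np.arctan2(d[1],d[0])))
print("bar",f(267,411,.08),f(333,411,.08),f(300,411,.078),"tray",f(655,70,.03),f(638,395,.03),f(455,390,.03))
for q in((261,167),(365,160),(243,254),(371,249)): print("chip",f(*q,.083))
# scraper: foot & grip segment
b=(120,190,185,230); im=cv2.cvtColor(c["img"],cv2.COLOR_RGB2BGR)[b[1]:b[3],b[0]:b[2]]
a=cv2.resize(im,None,fx=8,fy=8,interpolation=cv2.INTER_CUBIC)
s=pickle.load(open("scene.pkl","rb"));im=cv2.cvtColor(s["img"],cv2.COLOR_RGB2BGR)[210:260,340:405]
e=cv2.resize(im,None,fx=8,fy=5.6,interpolation=cv2.INTER_CUBIC)
cv2.imwrite("pics/scr.png",np.vstack([a,e]))
```

```text
[array([654.4,  49. ]), array([ 642.5, -157.7]), array([ 484.4, -149.3]), array([500.3,  58.8])] [570.4 -49.8] [np.float64(154.0), np.float64(207.0), np.float64(158.0), np.float64(209.0)]
yaw -3.294958791801656
yaw -4.369227887613111
yaw -3.638828736852872
yaw -3.0413184148383197
bar [450.9 -22.4] [451.2 -60.7] [451.  -41.6] tray [ 658.2 -256.5] [ 462.2 -246.1] [ 464.4 -136.3]
chip [592.6 -17.9]
chip [597.2 -78.4]
chip [541.8  -7.8]
chip [545.3 -82.1]
```

View pics/scr.png

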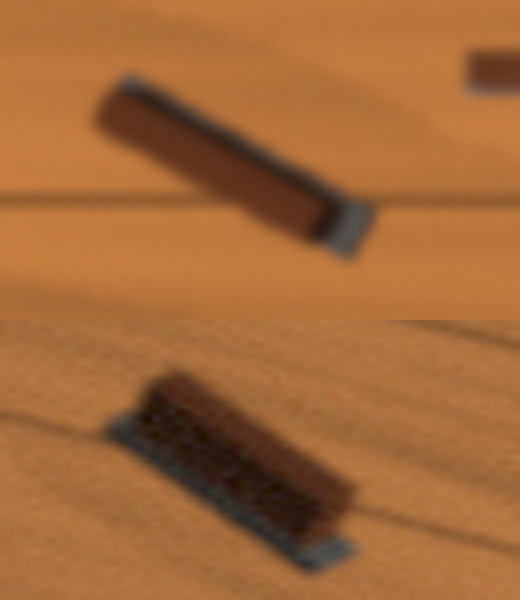

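The middle scraper matches at 130 mm, with the top of its grip centred near (215,163) in the crop. The case yaw is about -3.4°, and the lid centre found from the corners agrees with the one worked out from the bar.

```bash
cat >> h.py <<'E'
def go(p,ang,s=None):
    """TCP target p (mm), closing-axis heading ang (deg, mod 180), tool down"""
    from scipy.spatial.transform import Rotation as Ro
    s=s or r.sense(); R=np.array(s["ee_rot"]); q=np.array(s["tcp_pos"])*1000
    out=[]
    for a in (ang,ang+180):
        y=np.array([np.cos(np.radians(a)),np.sin(np.radians(a)),0]); z=np.array([0,0,-1.])
        T=np.c_[np.cross(y,z),y,z]; out.append(Ro.from_matrix(R.T@T).as_rotvec())
    print("t",s["time_s"],"tcp",q.round(1),"j",np.round(s["joints"],1),"F",np.round(s["wrist_force"],1),"w",s["gripper_width"],s["gripper_force"])
    print("shift",(R.T@(np.array(p)-q)).round(1),"rot",[o.round(3) for o in out])
E
python3 - <<'E'
from h import *
import pickle
c=pickle.load(open("top.pkl","rb"));s=pickle.load(open("scene.pkl","rb"))
f=lambda u,v,z: (onz(c,120+(u+.5)/8-.5,190+(v+.5)/8-.5,z)*1000)[:2].round(1)
g=lambda u,v,z: (onz(s,340+(u+.5)/8-.5,210+(v-320+.5)/5.6-.5,z)*1000)[:2].round(1)
print("top grip corners",[f(*q,.064) for q in((95,115),(120,85),(338,205),(312,243))])
print("foot far edge",f(125,75,.014),f(375,208,.014),f(348,260,.014))
print("scene foot",g(105,432,.014),g(312,570,.0),g(312,562,.014),g(357,547,.014))
print(np.round(r.sense()["ee_rot"],2))
go((475,405,200),-28)
E
```

```text
top grip corners [array([497.1, 461.1]), array([510.4, 450.5]), array([458.4, 353.9]), array([441.7, 365. ])]
foot far edge [516.9 462.2] [457.5 348. ] [433.9 359.7]
scene foot [465.5 352. ] [512.7 462. ] [517.2 460.6] [498.5 474.2]
[[-0.91 -0.42 -0.  ]
 [-0.42  0.91  0.  ]
 [ 0.    0.   -1.  ]]
t 0.1 tcp [ 263.1 -566.4  246.6] j [-50.3  22.1   0.4  -0.  -68.4 -14.8] F [ 0.1 -0.2  0.8] w 0.9990253196070887 0.0
shift [-601.2  791.8   48.1] rot [array([ 1.000e-03, -3.000e-03,  2.494e+00]), array([ 0.002,  0.001, -0.647])]
```

move_arm:
  series:
    - {"grip": 1, "xyz": [-366, 345, 0], "angular": [0, 0, -0.656]}
    - {"grip": 1, "xyz": [-366, 345, 0], "angular": [0, 0, -0.656]}
    - {"grip": 1, "xyz": [-366, 345, 0], "angular": [0, 0, -0.656]}
    - {"grip": 1, "xyz": [-366, 345, 0], "angular": [0, 0, -0.656]}
    - {"grip": 1, "xyz": [-366, 345, 0], "angular": [0, 0, -0.656]}
    - {"grip": 1, "xyz": [-366, 345, 0], "angular": [0, 0, -0.656]}
    - {"grip": 1, "xyz": [-366, 345, 0], "angular": [0, 0, -0.656]}
    - {"grip": 1, "xyz": [-366, 345, 0], "angular": [0, 0, -0.656]}
    - {"grip": 1, "xyz": [-366, 345, 0], "angular": [0, 0, -0.656]}
    - {"grip": 1, "xyz": [-366, 345, 0], "angular": [0, 0, -0.656]}

```text
time_s: 1.1
tcp_pos: [0.4488, -0.1004, 0.2475]
ee_rot: [[-0.462, -0.887, 0.0], [-0.887, 0.462, 0.0], [-0.0, 0.0, -1.0]]
wrist_force: [2.0, -0.7, -1.1]
gripper_width: 1.001
gripper_force: 0.0
```

Run:
```python
from h import *
go((476,408,200),152.5)
```

```text
t 1.1 tcp [ 448.8 -100.4  247.5] j [  7.7   5.7 -21.6  -0.  -62.7 -35.2] F [ 2.  -0.7 -1.1] w 1.0005457344341255 0.0
shift [-463.6  210.6   47.6] rot [array([0., 0., 0.]), array([-0.   ,  0.   , -3.141])]
```

move_arm:
  series:
    - {"grip": 1, "xyz": [-464, 211, 48], "angular": [0, 0, 0]}
    - {"grip": 1, "xyz": [-464, 211, 48], "angular": [0, 0, 0]}
    - {"grip": 1, "xyz": [-464, 211, 48], "angular": [0, 0, 0]}
    - {"grip": 1, "xyz": [-464, 211, 48], "angular": [0, 0, 0]}
    - {"grip": 1, "xyz": [-464, 211, 48], "angular": [0, 0, 0]}
    - {"grip": 1, "xyz": [-464, 211, 48], "angular": [0, 0, 0]}
    - {"grip": 1, "xyz": [-464, 211, 48], "angular": [0, 0, 0]}
    - {"grip": 1, "xyz": [-464, 211, 48], "angular": [0, 0, 0]}
    - {"grip": 1, "xyz": [-464, 211, 48], "angular": [0, 0, 0]}
    - {"grip": 1, "xyz": [-464, 211, 48], "angular": [0, 0, 0]}

```text
time_s: 2.1
tcp_pos: [0.4748, 0.3965, 0.2]
ee_rot: [[-0.461, -0.887, -0.001], [-0.887, 0.461, -0.001], [0.001, 0.0, -1.0]]
wrist_force: [1.2, 0.0, 0.4]
gripper_width: 1.0
gripper_force: 0.0
```

move_arm:
  series:
    - {"grip": 1, "xyz": [0, 0, 0], "angular": [0, 0, 0]}
    - {"grip": 1, "xyz": [0, 0, 0], "angular": [0, 0, 0]}

```text
time_s: 2.3
tcp_pos: [0.4746, 0.3953, 0.1992]
ee_rot: [[-0.46, -0.888, -0.002], [-0.888, 0.46, -0.002], [0.003, 0.001, -1.0]]
wrist_force: [0.0, -0.5, 1.1]
gripper_width: 1.005
gripper_force: 0.0
```

Run:
```python
from h import *
go((476,408,51),152.5)
c=r.capture("wrist"); save(c,"w1.png"); print(np.round(c["hand_eye"],3),c["camera_matrix"])
```

```text
t 2.3 tcp [474.6 395.3 199.2] j [ 54.8  23.5  -4.5  -0.  -62.2 -82.2] F [ 0.  -0.5  1.1] w 1.0045338228544733 0.0
shift [-12.3   4.5 148.1] rot [array([ 0.001, -0.003,  0.001]), array([ 4.00e-03,  1.00e-03, -3.14e+00])]
[[-0.001 -0.955 -0.296  0.081]
 [ 1.    -0.001 -0.    -0.   ]
 [-0.    -0.296  0.955 -0.137]
 [ 0.     0.     0.     1.   ]] [[292.76544266   0.         257.81938591]
 [  0.         292.76544266 194.55598252]
 [  0.           0.           1.        ]]
```

View pics/w1.png

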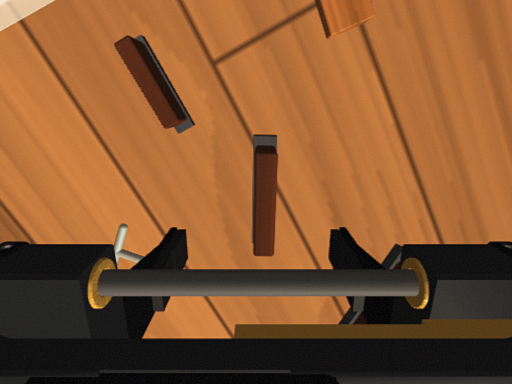

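The wrist view shows a scraper centred at (264,200), running almost straight up the image. A second one is at (155,85), and the chuck key is at (125,245).

```bash
cat >> h.py <<'E'
def wz(c,s,u,v,z):
    H=np.array(c["hand_eye"]);K=np.array(c["camera_matrix"]);R=np.array(s["ee_rot"]);p=np.array(s["tcp_pos"])
    d=R@H[:3,:3]@np.linalg.inv(K)@np.array([u,v,1.]); o=p+R@H[:3,3]
    return ((o+d*(z-o[2])/d[2])*1000).round(1)
E
python3 - <<'E'
from h import *
s=r.sense(); c=r.capture("wrist")
for q in((265,149,.064),(263,255,.064),(265,135,.014),(117,40,.064),(175,128,.064),(125,250,0.01),(0,25,.04)): print(q,wz(c,s,*q))
E
```

```text
(265, 149, 0.064) [450.3 360.8  64. ]
(263, 255, 0.064) [502.5 458.   64. ]
(265, 135, 0.014) [445.6 354.3  14. ]
(117, 40, 0.064) [518.8 222.1  64. ]
(175, 128, 0.064) [514.3 305.8  64. ]
(125, 250, 0.01) [663.8 399.4  10. ]
(0, 25, 0.04) [612.1 154.5  40. ]
```

move_arm:
  series:
    - {"grip": 1, "xyz": [-14, 5.5, 30], "angular": [0, 0, 0.005]}
    - {"grip": 1, "xyz": [-14, 5.5, 60], "angular": [0, 0, 0.005]}
    - {"grip": 1, "xyz": [-14, 5.5, 90], "angular": [0, 0, 0.005]}
    - {"grip": 1, "xyz": [-14, 5.5, 115], "angular": [0, 0, 0.005]}
    - {"grip": 1, "xyz": [-14, 5.5, 135], "angular": [0, 0, 0.005]}
    - {"grip": 1, "xyz": [-14, 5.5, 147], "angular": [0, 0, 0.005]}
    - {"grip": 1, "xyz": [-14, 5.5, 147], "angular": [0, 0, 0.005]}
    - {"grip": 0, "xyz": [-14, 5.5, 147], "angular": [0, 0, 0.005]}
    - {"grip": 0, "xyz": [-14, 5.5, 147], "angular": [0, 0, 0.005]}
    - {"grip": 0, "xyz": [-14, 5.5, 147], "angular": [0, 0, 0.005]}

```text
time_s: 3.4
tcp_pos: [0.4773, 0.4101, 0.0551]
ee_rot: [[-0.466, -0.885, 0.002], [-0.885, 0.466, 0.002], [-0.002, -0.0, -1.0]]
wrist_force: [0.4, 0.4, -0.2]
gripper_width: 0.81
gripper_force: 0.0
```

move_arm:
  series:
    - {"grip": 0, "xyz": [0, 0, 0], "angular": [0, 0, 0]}
    - {"grip": 0, "xyz": [0, 0, 0], "angular": [0, 0, 0]}
    - {"grip": 0, "xyz": [0, 0, 0], "angular": [0, 0, 0]}
    - {"grip": 0, "xyz": [0, 0, 0], "angular": [0, 0, 0]}
    - {"grip": 0, "xyz": [0, 0, 0], "angular": [0, 0, 0]}
    - {"grip": 0, "xyz": [0, 0, 0], "angular": [0, 0, 0]}

```text
time_s: 4.0
tcp_pos: [0.4767, 0.4096, 0.0537]
ee_rot: [[-0.466, -0.885, -0.0], [-0.885, 0.466, 0.0], [0.0, 0.0, -1.0]]
wrist_force: [-1.1, -0.2, 1.2]
gripper_width: 0.268
gripper_force: 3.1
```

move_arm:
  series:
    - {"grip": 0, "xyz": [0, 0, 0], "angular": [0, 0, 0]}
    - {"grip": 0, "xyz": [0, 0, 0], "angular": [0, 0, 0]}
    - {"grip": 0, "xyz": [0, 0, -15], "angular": [0, 0, 0]}
    - {"grip": 0, "xyz": [0, 0, -40], "angular": [0, 0, 0]}
    - {"grip": 0, "xyz": [0, 0, -70], "angular": [0, 0, 0]}
    - {"grip": 0, "xyz": [0, 0, -100], "angular": [0, 0, 0]}
    - {"grip": 0, "xyz": [0, 0, -120], "angular": [0, 0, 0]}
    - {"grip": 0, "xyz": [0, 0, -130], "angular": [0, 0, 0]}
    - {"grip": 0, "xyz": [0, 0, -130], "angular": [0, 0, 0]}

```text
time_s: 4.9
tcp_pos: [0.4771, 0.4098, 0.1845]
ee_rot: [[-0.466, -0.885, 0.001], [-0.885, 0.466, 0.002], [-0.002, -0.0, -1.0]]
wrist_force: [-0.3, 0.0, -2.3]
gripper_width: 0.248
gripper_force: 30.0
```

Run:
```python
from h import *
C=np.array([570.6,-49.2]);a=np.radians(-3.4);ex=np.array([np.cos(a),np.sin(a)]);ey=np.array([-ex[1],ex[0]])
for q in((592.6,-17.9),(597.2,-78.4),(541.8,-7.8),(545.3,-82.1)): d=np.array(q)-C; print("chip local",(d@ex).round(1),(d@ey).round(1))
p=C+80*ey; print(p)
go((*p,183),86.6)
c=r.capture("wrist"); save(c,"w2.png",s=.7)
```

```text
chip local 20.1 32.5
chip local 28.3 -27.6
chip local -31.2 39.6
chip local -23.3 -34.3
[575.34450989  30.65918623]
t 4.9 tcp [477.1 409.8 184.5] j [ 55.4  25.1  -4.1  -0.  -60.6 -83.2] F [-0.3  0.  -2.3] w 0.24776273227564524 29.991702460683882
shift [ 289.5 -263.7    1. ] rot [array([1.000e-03, 2.000e-03, 1.145e+00]), array([-2.000e-03,  1.000e-03, -1.997e+00])]
```

View pics/w2.png

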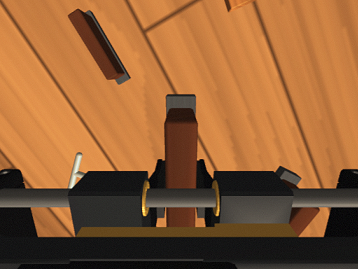

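The scraper is held upright in the jaws (grip at (180,160) in the picture). I'll carry it over the lid's +y end.

move_arm:
  series:
    - {"grip": 0, "xyz": [290, -264, 0], "angular": [0, 0, 1.145]}
    - {"grip": 0, "xyz": [290, -264, 0], "angular": [0, 0, 1.145]}
    - {"grip": 0, "xyz": [290, -264, 0], "angular": [0, 0, 1.145]}
    - {"grip": 0, "xyz": [290, -264, 0], "angular": [0, 0, 1.145]}
    - {"grip": 0, "xyz": [290, -264, 0], "angular": [0, 0, 1.145]}
    - {"grip": 0, "xyz": [290, -264, 0], "angular": [0, 0, 1.145]}
    - {"grip": 0, "xyz": [290, -264, 0], "angular": [0, 0, 1.145]}
    - {"grip": 0, "xyz": [290, -264, 0], "angular": [0, 0, 1.145]}
    - {"grip": 0, "xyz": [290, -264, 0], "angular": [0, 0, 1.145]}
    - {"grip": 0, "xyz": [290, -264, 0], "angular": [0, 0, 1.145]}

```text
time_s: 5.95
tcp_pos: [0.5743, 0.0286, 0.1816]
ee_rot: [[-0.998, 0.062, -0.004], [0.062, 0.998, -0.001], [0.004, -0.001, -1.0]]
wrist_force: [0.2, 0.6, -2.2]
gripper_width: 0.247
gripper_force: 30.0
```

move_arm:
  series:
    - {"grip": 0, "xyz": [0, 0, 0], "angular": [0, 0, 0]}
    - {"grip": 0, "xyz": [0, 0, 0], "angular": [0, 0, 0]}

```text
time_s: 6.15
tcp_pos: [0.5748, 0.0311, 0.1831]
ee_rot: [[-0.998, 0.057, -0.001], [0.057, 0.998, -0.0], [0.001, -0.0, -1.0]]
wrist_force: [0.0, -0.2, -2.2]
gripper_width: 0.25
gripper_force: 30.0
```

Run:
```python
from h import *
go((575.3,30.7,130.5),86.6)
```

```text
t 6.15 tcp [574.8  31.1 183.1] j [  19.2   20.4  -11.9   -0.   -57.7 -112.5] F [ 0.  -0.2 -2.2] w 0.24984627876560123 29.991787397302687
shift [-0.6 -0.3 52.6] rot [array([-0.   , -0.001,  0.002]), array([ 2.000e-03, -0.000e+00, -3.139e+00])]
```

move_arm:
  series:
    - {"grip": 0, "xyz": [0, 0, 15], "angular": [0, 0, 0]}
    - {"grip": 0, "xyz": [0, 0, 30], "angular": [0, 0, 0]}
    - {"grip": 0, "xyz": [0, 0, 42], "angular": [0, 0, 0]}
    - {"grip": 0, "xyz": [0, 0, 47], "angular": [0, 0, 0]}
    - {"grip": 0, "xyz": [0, 0, 50], "angular": [0, 0, 0]}
    - {"grip": 0, "xyz": [0, 0, 51], "angular": [0, 0, 0]}
    - {"grip": 0, "xyz": [0, 0, 51], "angular": [0, 0, 0]}

```text
time_s: 6.85
tcp_pos: [0.5755, 0.03, 0.1331]
ee_rot: [[-0.998, 0.059, 0.001], [0.059, 0.998, 0.0], [-0.001, 0.0, -1.0]]
wrist_force: [0.0, 0.6, -2.3]
gripper_width: 0.249
gripper_force: 30.0
```

move_arm:
  series:
    - {"grip": 0, "xyz": [0, 0, 0.5], "angular": [0, 0, 0]}
    - {"grip": 0, "xyz": [0, 0, 1], "angular": [0, 0, 0]}
    - {"grip": 0, "xyz": [0, 0, 1], "angular": [0, 0, 0]}

```text
time_s: 7.15
tcp_pos: [0.5753, 0.0299, 0.1319]
ee_rot: [[-0.998, 0.059, 0.0], [0.059, 0.998, 0.0], [-0.0, 0.0, -1.0]]
wrist_force: [0.8, 0.7, -1.4]
gripper_width: 0.255
gripper_force: 30.0
```

move_arm:
  series:
    - {"grip": 0, "xyz": [0, -4, 1], "angular": [0, 0, 0]}
    - {"grip": 0, "xyz": [0, -12, 1], "angular": [0, 0, 0]}
    - {"grip": 0, "xyz": [0, -22, 1], "angular": [0, 0, 0]}
    - {"grip": 0, "xyz": [0, -32, 1], "angular": [0, 0, 0]}
    - {"grip": 0, "xyz": [0, -42, 1], "angular": [0, 0, 0]}
    - {"grip": 0, "xyz": [0, -52, 1], "angular": [0, 0, 0]}
    - {"grip": 0, "xyz": [0, -62, 1], "angular": [0, 0, 0]}
    - {"grip": 0, "xyz": [0, -72, 1], "angular": [0, 0, 0]}
    - {"grip": 0, "xyz": [0, -82, 1], "angular": [0, 0, 0]}
    - {"grip": 0, "xyz": [0, -90, 1], "angular": [0, 0, 0]}

```text
time_s: 8.15
tcp_pos: [0.5698, -0.0609, 0.1307]
ee_rot: [[-0.998, 0.06, 0.0], [0.06, 0.998, 0.0], [-0.0, 0.0, -1.0]]
wrist_force: [0.1, 0.2, -2.4]
gripper_width: 0.252
gripper_force: 30.0
```

move_arm:
  series:
    - {"grip": 0, "xyz": [0, -9, 0], "angular": [0, 0, 0]}
    - {"grip": 0, "xyz": [0, -18, 0], "angular": [0, 0, 0]}
    - {"grip": 0, "xyz": [0, -27, 0], "angular": [0, 0, 0]}
    - {"grip": 0, "xyz": [0, -36, 0], "angular": [0, 0, 0]}
    - {"grip": 0, "xyz": [0, -46, 0], "angular": [0, 0, 0]}
    - {"grip": 0, "xyz": [0, -56, 0], "angular": [0, 0, 0]}
    - {"grip": 0, "xyz": [0, -66, 0], "angular": [0, 0, 0]}
    - {"grip": 0, "xyz": [0, -76, 0], "angular": [0, 0, 0]}
    - {"grip": 0, "xyz": [0, -86, 0], "angular": [0, 0, 0]}
    - {"grip": 0, "xyz": [0, -94, 0], "angular": [0, 0, 0]}

```text
time_s: 9.15
tcp_pos: [0.5642, -0.1548, 0.1306]
ee_rot: [[-0.998, 0.06, -0.0], [0.06, 0.998, -0.0], [0.0, -0.0, -1.0]]
wrist_force: [-0.3, -0.0, -2.6]
gripper_width: 0.254
gripper_force: 30.0
```

move_arm:
  series:
    - {"grip": 0, "xyz": [0, -3, 0], "angular": [0, 0, 0]}
    - {"grip": 0, "xyz": [0, -6, 0], "angular": [0, 0, 0]}
    - {"grip": 0, "xyz": [0, -6, 0], "angular": [0, 0, 0]}
    - {"grip": 0, "xyz": [0, -6, 0], "angular": [0, 0, 0]}

```text
time_s: 9.55
tcp_pos: [0.564, -0.1596, 0.1307]
ee_rot: [[-0.998, 0.059, 0.0], [0.059, 0.998, 0.0], [-0.0, 0.0, -1.0]]
wrist_force: [-0.4, -1.0, -3.4]
gripper_width: 0.247
gripper_force: 30.0
```

Run:
```python
from h import *
go((476,410,184),152.5)
s=r.capture("scene")
save(s,"s2.png",(160,150,300,255),4)
```

```text
t 9.55 tcp [ 564.  -159.6  130.7] j [  0.   24.5 -14.1  -0.  -51.5 -93.4] F [-0.4 -1.  -3.4] w 0.24737487522400378 29.991733599454165
shift [121.4 563.4 -53.3] rot [array([ 0.  ,  0.  , -1.15]), array([ 0.   , -0.   ,  1.992])]
```

View pics/s2.png

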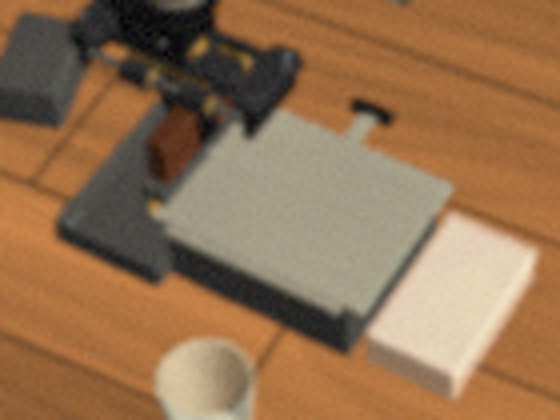

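The lid looks clear, with one brass spot at (155,208) near its edge. I'll lift and look again.

move_arm:
  series:
    - {"grip": 0, "xyz": [0, 0, -15], "angular": [0, 0, 0]}
    - {"grip": 0, "xyz": [0, 0, -35], "angular": [0, 0, 0]}
    - {"grip": 0, "xyz": [0, 0, -55], "angular": [0, 0, 0]}
    - {"grip": 0, "xyz": [40, 150, -55], "angular": [0, 0, -0.4]}
    - {"grip": 0, "xyz": [60, 250, -55], "angular": [0, 0, -0.6]}
    - {"grip": 0, "xyz": [60, 250, -55], "angular": [0, 0, -0.6]}
    - {"grip": 0, "xyz": [60, 250, -55], "angular": [0, 0, -0.6]}
    - {"grip": 0, "xyz": [60, 250, -55], "angular": [0, 0, -0.6]}
    - {"grip": 0, "xyz": [60, 250, -55], "angular": [0, 0, -0.6]}
    - {"grip": 0, "xyz": [60, 250, -55], "angular": [0, 0, -0.6]}

```text
time_s: 10.6
tcp_pos: [0.5185, 0.0952, 0.1859]
ee_rot: [[-0.855, -0.518, 0.0], [-0.518, 0.855, 0.0], [-0.0, 0.0, -1.0]]
wrist_force: [-0.2, -0.5, -3.1]
gripper_width: 0.254
gripper_force: 30.0
```

Run:
```python
from h import *
go((476,410,184),152.5)
a=[]
for n,b in(("scene",(160,150,300,250)),("top",(235,150,375,250))):
    c=r.capture(n); im=cv2.cvtColor(c["img"],cv2.COLOR_RGB2BGR)[b[1]:b[3],b[0]:b[2]]
    a.append(cv2.resize(im,None,fx=4,fy=3,interpolation=cv2.INTER_CUBIC))
cv2.imwrite("pics/lid2.png",np.vstack(a))
```

```text
t 10.6 tcp [518.5  95.2 185.9] j [ 28.   15.8 -18.4  -0.  -55.8 -86.8] F [-0.2 -0.5 -3.1] w 0.2538036933045603 29.9918451346457
shift [-126.7  291.3    1.9] rot [array([-0.   ,  0.   , -0.546]), array([0.   , 0.   , 2.595])]
```

View pics/lid2.png

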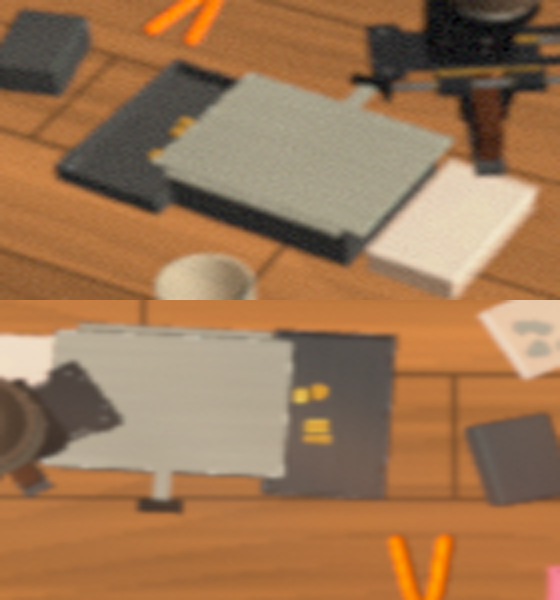

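The top view shows all four chips inside the tray (at (302,396), (319,391), (316,425) and (317,437)) and the lid bare. Next I'll put the scraper back where it stood.

move_arm:
  series:
    - {"grip": 0, "xyz": [-127, 291, 0], "angular": [0, 0, -0.546]}
    - {"grip": 0, "xyz": [-127, 291, 0], "angular": [0, 0, -0.546]}
    - {"grip": 0, "xyz": [-127, 291, 0], "angular": [0, 0, -0.546]}
    - {"grip": 0, "xyz": [-127, 291, 0], "angular": [0, 0, -0.546]}
    - {"grip": 0, "xyz": [-127, 291, 0], "angular": [0, 0, -0.546]}
    - {"grip": 0, "xyz": [-127, 291, 0], "angular": [0, 0, -0.546]}
    - {"grip": 0, "xyz": [-127, 291, 0], "angular": [0, 0, -0.546]}
    - {"grip": 0, "xyz": [-127, 291, 0], "angular": [0, 0, -0.546]}
    - {"grip": 0, "xyz": [-127, 291, 0], "angular": [0, 0, -0.546]}

```text
time_s: 11.6
tcp_pos: [0.4784, 0.4066, 0.185]
ee_rot: [[-0.467, -0.884, -0.001], [-0.884, 0.467, -0.002], [0.002, 0.0, -1.0]]
wrist_force: [-0.1, -0.3, -2.4]
gripper_width: 0.254
gripper_force: 30.0
```

move_arm:
  series:
    - {"grip": 0, "xyz": [0, 0, 30], "angular": [0, 0, 0]}
    - {"grip": 0, "xyz": [0, 0, 60], "angular": [0, 0, 0]}
    - {"grip": 0, "xyz": [0, 0, 90], "angular": [0, 0, 0]}
    - {"grip": 0, "xyz": [0, 0, 110], "angular": [0, 0, 0]}
    - {"grip": 0, "xyz": [0, 0, 120], "angular": [0, 0, 0]}
    - {"grip": 0, "xyz": [0, 0, 126], "angular": [0, 0, 0]}
    - {"grip": 0, "xyz": [0, 0, 128], "angular": [0, 0, 0]}
    - {"grip": 0, "xyz": [0, 0, 129], "angular": [0, 0, 0]}
    - {"grip": 0, "xyz": [0, 0, 129], "angular": [0, 0, 0]}

```text
time_s: 12.5
tcp_pos: [0.4784, 0.4086, 0.0577]
ee_rot: [[-0.465, -0.885, 0.001], [-0.885, 0.465, 0.001], [-0.002, -0.0, -1.0]]
wrist_force: [0.1, 0.1, -3.0]
gripper_width: 0.256
gripper_force: 30.0
```

Run:
```python
from h import *
go((476,410,53.7),152.5)
```

```text
t 12.5 tcp [478.4 408.6  57.7] j [ 55.2  32.9 -11.6   0.  -45.4 -83. ] F [ 0.1  0.1 -3. ] w 0.25564129876604924 29.99173323623836
shift [-0.1  2.7  4. ] rot [array([-0.   ,  0.002, -0.004]), array([3.000e-03, 1.000e-03, 3.138e+00])]
```

move_arm:
  series:
    - {"grip": 0, "xyz": [0, 1, 1.5], "angular": [0, 0, 0]}
    - {"grip": 0, "xyz": [0, 1, 2.5], "angular": [0, 0, 0]}
    - {"grip": 0, "xyz": [0, 1, 3], "angular": [0, 0, 0]}
    - {"grip": 0, "xyz": [0, 1, 3], "angular": [0, 0, 0]}

```text
time_s: 12.9
tcp_pos: [0.477, 0.4087, 0.0537]
ee_rot: [[-0.465, -0.885, -0.0], [-0.885, 0.465, 0.0], [-0.0, 0.0, -1.0]]
wrist_force: [-0.6, -0.2, -2.6]
gripper_width: 0.247
gripper_force: 30.0
```

move_arm:
  series:
    - {"grip": 0, "xyz": [0, 0, 0.5], "angular": [0, 0, 0]}
    - {"grip": 0, "xyz": [0, 0, 1], "angular": [0, 0, 0]}
    - {"grip": 0, "xyz": [0, 0, 1], "angular": [0, 0, 0]}

```text
time_s: 13.2
tcp_pos: [0.477, 0.4087, 0.0536]
ee_rot: [[-0.465, -0.885, 0.0], [-0.885, 0.465, 0.0], [-0.0, -0.0, -1.0]]
wrist_force: [-2.9, -1.8, 5.3]
gripper_width: 0.255
gripper_force: 30.0
```

The foot has touched the bench. I'll release it and rise.

move_arm:
  series:
    - {"grip": 1, "xyz": [0, 0, 0], "angular": [0, 0, 0]}
    - {"grip": 1, "xyz": [0, 0, 0], "angular": [0, 0, 0]}
    - {"grip": 1, "xyz": [0, 0, 0], "angular": [0, 0, 0]}
    - {"grip": 1, "xyz": [0, 0, 0], "angular": [0, 0, 0]}
    - {"grip": 1, "xyz": [0, 0, 0], "angular": [0, 0, 0]}
    - {"grip": 1, "xyz": [0, 0, 0], "angular": [0, 0, 0]}
    - {"grip": 1, "xyz": [0, 0, -20], "angular": [0, 0, 0]}
    - {"grip": 1, "xyz": [0, 0, -60], "angular": [0, 0, 0]}
    - {"grip": 1, "xyz": [0, 0, -110], "angular": [0, 0, 0]}
    - {"grip": 1, "xyz": [0, 0, -110], "angular": [0, 0, 0]}

```text
time_s: 14.2
tcp_pos: [0.4803, 0.4119, 0.171]
ee_rot: [[-0.464, -0.886, 0.011], [-0.886, 0.464, 0.011], [-0.015, -0.005, -1.0]]
wrist_force: [0.3, 0.4, -0.6]
gripper_width: 0.988
gripper_force: 0.0
```

Run:
```python
from h import *
go((445,-41,165),86.6)
```

```text
t 14.2 tcp [480.3 411.9 171. ] j [ 55.3  25.8  -5.2   0.2 -58.1 -83.1] F [ 0.3  0.4 -0.6] w 0.98779756260602 0.0
shift [ 417.7 -178.8    0.5] rot [array([0.005, 0.016, 1.148]), array([-0.018,  0.005, -1.994])]
```

move_arm:
  series:
    - {"grip": 1, "xyz": [413, -181, -10], "angular": [0, 0, 1.148]}
    - {"grip": 1, "xyz": [413, -181, -10], "angular": [0, 0, 1.148]}
    - {"grip": 1, "xyz": [413, -181, -10], "angular": [0, 0, 1.148]}
    - {"grip": 1, "xyz": [413, -181, -10], "angular": [0, 0, 1.148]}
    - {"grip": 1, "xyz": [413, -181, -10], "angular": [0, 0, 1.148]}
    - {"grip": 1, "xyz": [413, -181, -10], "angular": [0, 0, 1.148]}
    - {"grip": 1, "xyz": [413, -181, -10], "angular": [0, 0, 1.148]}
    - {"grip": 1, "xyz": [413, -181, -10], "angular": [0, 0, 1.148]}
    - {"grip": 1, "xyz": [413, -181, -10], "angular": [0, 0, 1.148]}
    - {"grip": 1, "xyz": [413, -181, -10], "angular": [0, 0, 1.148]}

```text
time_s: 15.2
tcp_pos: [0.4438, -0.0454, 0.1727]
ee_rot: [[-0.998, 0.068, -0.0], [0.068, 0.998, -0.0], [0.0, -0.0, -1.0]]
wrist_force: [0.6, 0.1, -0.1]
gripper_width: 0.997
gripper_force: 0.0
```

move_arm:
  series:
    - {"grip": 1, "xyz": [0, 0, 0], "angular": [0, 0, 0]}
    - {"grip": 1, "xyz": [0, 0, 0], "angular": [0, 0, 0]}

```text
time_s: 15.4
tcp_pos: [0.4454, -0.0406, 0.1728]
ee_rot: [[-0.998, 0.061, 0.001], [0.061, 0.998, 0.0], [-0.001, 0.0, -1.0]]
wrist_force: [0.1, 0.6, -0.1]
gripper_width: 1.002
gripper_force: 0.0
```

Run:
```python
from h import *
import pickle
s=r.sense();go((451,-41.6,79),86.6,s)
c=r.capture("wrist"); save(c,"w3.png",s=1); pickle.dump((c,s),open("w3.pkl","wb"))
```

```text
t 15.4 tcp [445.4 -40.6 172.8] j [  15.7    9.   -29.8   -0.   -51.2 -109.2] F [ 0.1  0.6 -0.1] w 1.0015816330077807 0.0
shift [-5.6 -0.7 93.8] rot [array([ 0.   ,  0.001, -0.001]), array([ 1.00e-03, -0.00e+00,  3.14e+00])]
```

View pics/w3.png

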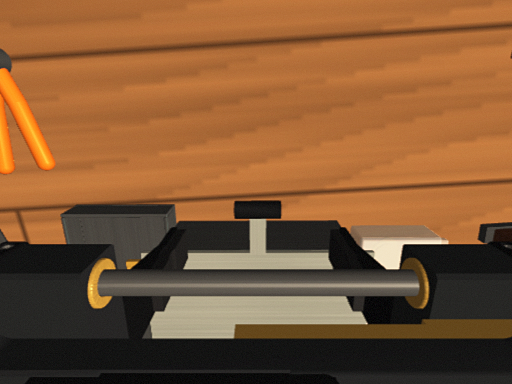

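The wrist view shows the crossbar at u 235–281, v 201–219, centred between the fingers.

Run:
```python
from h import *
import pickle
c,s=pickle.load(open("w3.pkl","rb"))
for q in((258,210,.073),(235,210,.073),(281,210,.073)): print(q,wz(c,s,*q))
```

```text
(258, 210, 0.073) [451.9 -40.4  73. ]
(235, 210, 0.073) [450.6 -60.1  73. ]
(281, 210, 0.073) [453.1 -20.6  73. ]
```

move_arm:
  series:
    - {"grip": 1, "xyz": [-6, 0, 20], "angular": [0, 0, 0]}
    - {"grip": 1, "xyz": [-6, 0, 45], "angular": [0, 0, 0]}
    - {"grip": 1, "xyz": [-6, 0, 65], "angular": [0, 0, 0]}
    - {"grip": 1, "xyz": [-6, 0, 80], "angular": [0, 0, 0]}
    - {"grip": 1, "xyz": [-6, 0, 90], "angular": [0, 0, 0]}
    - {"grip": 1, "xyz": [-6, 0, 94], "angular": [0, 0, 0]}
    - {"grip": 1, "xyz": [-6, 0, 94], "angular": [0, 0, 0]}
    - {"grip": 1, "xyz": [-6, 0, 94], "angular": [0, 0, 0]}

```text
time_s: 16.25
tcp_pos: [0.4517, -0.0411, 0.0792]
ee_rot: [[-0.998, 0.06, 0.001], [0.06, 0.998, 0.0], [-0.001, 0.0, -1.0]]
wrist_force: [-0.3, 0.4, -0.5]
gripper_width: 0.996
gripper_force: 0.0
```

Run:
```python
from h import *
go((451.5,-41,79),86.6)
```

```text
t 16.25 tcp [451.7 -41.1  79.2] j [  15.4   17.7  -35.6    0.   -36.7 -108.9] F [-0.3  0.4 -0.5] w 0.9958221080420784 0.0
shift [0.2 0.1 0.2] rot [array([ 0.   ,  0.001, -0.001]), array([ 2.000e-03, -0.000e+00,  3.141e+00])]
```

move_arm:
  series:
    - {"grip": 0, "xyz": [0, 0, 0], "angular": [0, 0, 0]}
    - {"grip": 0, "xyz": [0, 0, 0], "angular": [0, 0, 0]}
    - {"grip": 0, "xyz": [0, 0, 0], "angular": [0, 0, 0]}
    - {"grip": 0, "xyz": [0, 0, 0], "angular": [0, 0, 0]}
    - {"grip": 0, "xyz": [0, 0, 0], "angular": [0, 0, 0]}
    - {"grip": 0, "xyz": [0, 0, 0], "angular": [0, 0, 0]}
    - {"grip": 0, "xyz": [0, 0, 0], "angular": [0, 0, 0]}
    - {"grip": 0, "xyz": [0, 0, 0], "angular": [0, 0, 0]}

```text
time_s: 17.05
tcp_pos: [0.4511, -0.0414, 0.0787]
ee_rot: [[-0.998, 0.061, 0.0], [0.061, 0.998, 0.0], [-0.0, 0.0, -1.0]]
wrist_force: [-0.7, 1.0, 0.3]
gripper_width: 0.454
gripper_force: 30.0
```

Run:
```python
from h import *
go((451.5,-41,79),86.6)
for a in np.radians(np.arange(2.5,47.6,2.5)): print(np.degrees(a).round(1),(-200*(1-np.cos(a))).round(1),(-200*np.sin(a)).round(1),end=' | ')
```

```text
t 17.05 tcp [451.1 -41.4  78.7] j [  15.4   17.7  -35.6   -0.   -36.6 -108.9] F [-0.7  1.   0.3] w 0.45354454046206677 30.00013749115169
shift [-0.4  0.4 -0.3] rot [array([ 0.   ,  0.   , -0.002]), array([ 0.  , -0.  ,  3.14])]
2.5 -0.2 -8.7 | 5.0 -0.8 -17.4 | 7.5 -1.7 -26.1 | 10.0 -3.0 -34.7 | 12.5 -4.7 -43.3 | 15.0 -6.8 -51.8 | 17.5 -9.3 -60.1 | 20.0 -12.1 -68.4 | 22.5 -15.2 -76.5 | 25.0 -18.7 -84.5 | 27.5 -22.6 -92.3 | 30.0 -26.8 -100.0 | 32.5 -31.3 -107.5 | 35.0 -36.2 -114.7 | 37.5 -41.3 -121.8 | 40.0 -46.8 -128.6 | 42.5 -52.5 -135.1 | 45.0 -58.6 -141.4 | 47.5 -64.9 -147.5 |
```

Gripped at a width of 39.5 mm. I'll lift along the arc.

move_arm:
  series:
    - {"grip": 0, "xyz": [-0.2, 0, -8.7], "angular": [0, 0, 0]}
    - {"grip": 0, "xyz": [-0.8, 0, -17.4], "angular": [0, 0, 0]}
    - {"grip": 0, "xyz": [-1.7, 0, -26.1], "angular": [0, 0, 0]}
    - {"grip": 0, "xyz": [-3, 0, -34.7], "angular": [0, 0, 0]}
    - {"grip": 0, "xyz": [-4.7, 0, -43.3], "angular": [0, 0, 0]}
    - {"grip": 0, "xyz": [-6.8, 0, -51.8], "angular": [0, 0, 0]}
    - {"grip": 0, "xyz": [-9.3, 0, -60.1], "angular": [0, 0, 0]}
    - {"grip": 0, "xyz": [-12.1, 0, -68.4], "angular": [0, 0, 0]}
    - {"grip": 0, "xyz": [-15.2, 0, -76.5], "angular": [0, 0, 0]}
    - {"grip": 0, "xyz": [-15.2, 0, -76.5], "angular": [0, 0, 0]}

```text
time_s: 18.05
tcp_pos: [0.467, -0.0423, 0.1562]
ee_rot: [[-0.998, 0.061, 0.002], [0.061, 0.998, 0.0], [-0.002, 0.001, -1.0]]
wrist_force: [3.1, 1.1, -4.8]
gripper_width: 0.455
gripper_force: 30.0
```

Run:
```python
from h import *
go((451.1+58.5,-41.4-3.5,78.9+141.4),86.6)
```

```text
t 18.05 tcp [467.  -42.3 156.2] j [  14.7   12.3  -28.4   -0.   -49.2 -108.3] F [ 3.1  1.1 -4.8] w 0.45505430701734667 30.000441810116172
shift [-42.8   0.  -64.1] rot [array([ 0.001,  0.002, -0.002]), array([ 3.00e-03, -1.00e-03,  3.14e+00])]
```

move_arm:
  series:
    - {"grip": 0, "xyz": [-3.5, 0, -8], "angular": [0, 0, 0]}
    - {"grip": 0, "xyz": [-7.4, 0, -15.8], "angular": [0, 0, 0]}
    - {"grip": 0, "xyz": [-11.6, 0, -23.5], "angular": [0, 0, 0]}
    - {"grip": 0, "xyz": [-16.1, 0, -31], "angular": [0, 0, 0]}
    - {"grip": 0, "xyz": [-21, 0, -38.2], "angular": [0, 0, 0]}
    - {"grip": 0, "xyz": [-26.1, 0, -45.3], "angular": [0, 0, 0]}
    - {"grip": 0, "xyz": [-31.6, 0, -52.1], "angular": [0, 0, 0]}
    - {"grip": 0, "xyz": [-37.3, 0, -58.6], "angular": [0, 0, 0]}
    - {"grip": 0, "xyz": [-43.4, 0, -64.9], "angular": [0, 0, 0]}
    - {"grip": 0, "xyz": [-43.4, 0, -64.9], "angular": [0, 0, 0]}

```text
time_s: 19.05
tcp_pos: [0.51, -0.0448, 0.2203]
ee_rot: [[-0.998, 0.061, -0.001], [0.061, 0.998, 0.001], [0.001, 0.001, -1.0]]
wrist_force: [3.0, 3.1, -6.6]
gripper_width: 0.453
gripper_force: 30.0
```

move_arm:
  series:
    - {"grip": 0, "xyz": [0, 0, 0], "angular": [0, 0, 0]}
    - {"grip": 0, "xyz": [0, 0, 0], "angular": [0, 0, 0]}
    - {"grip": 0, "xyz": [0, 0, 0], "angular": [0, 0, 0]}

```text
time_s: 19.35
tcp_pos: [0.5093, -0.0448, 0.2196]
ee_rot: [[-0.998, 0.061, -0.001], [0.061, 0.998, 0.001], [0.001, 0.001, -1.0]]
wrist_force: [3.8, 4.1, -6.1]
gripper_width: 0.455
gripper_force: 30.0
```

Run:
```python
from h import *
go((451.1+58.5,-41.4-3.5,78.9+141.4),86.6)
q=np.array(r.sense()["tcp_pos"])*1000
print("angle from z",np.degrees(np.arcsin((q[2]-79)/200)),"from x",np.degrees(np.arccos(1-(q[0]-451.2)/.998/200)))
c=r.capture("scene"); save(c,"s3.png",(130,80,410,270),2.8)
```

```text
t 19.35 tcp [509.3 -44.8 219.6] j [ 1.320e+01  1.230e+01 -1.770e+01 -1.000e-01 -6.000e+01 -1.067e+02] F [ 3.8  4.1 -6.1] w 0.45544862257477575 29.997774017974734
shift [-0.3 -0.1 -0.7] rot [array([ 0.001, -0.001, -0.002]), array([-1.00e-03, -1.00e-03,  3.14e+00])]
angle from z 44.67191943876446 from x 44.83774944935958
```

View pics/s3.png

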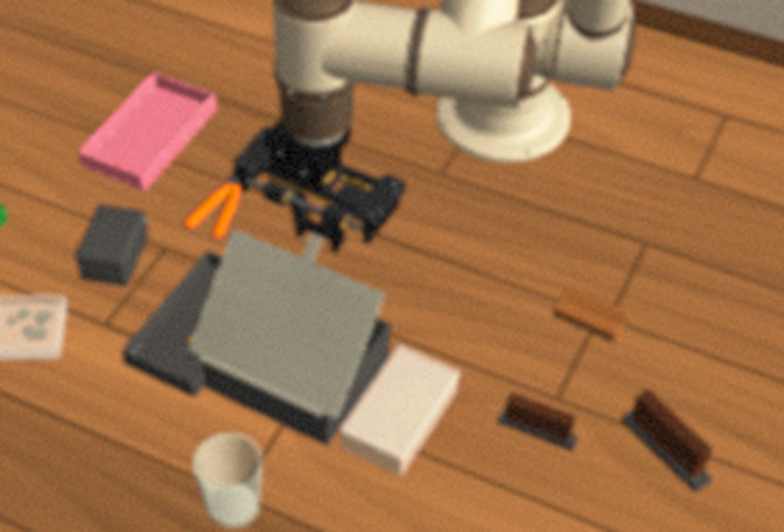

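The lid is held open by the bar at about 44.7°, with the gripper at (320,200). The scraper stands upright on the bench at (670,440). I'm handing in.

```bash
python3 -c "
from h import *
print(r.finish_job())"
```

```text
the job is handed in; nothing more can be done
None
```

I wiped all four chips into the tray, set the scraper back on the bench upright, and handed in at 19.4 s with the arm holding the lid at about 45° (44.7–44.8° measured).

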